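# Square a filter box against the rail and slide it to the end stop

## Robot

A 7-joint arm with a two-finger parallel gripper is mounted at the origin on a cart in front of the work surface, level with it; the furniture and walls round the work are solid. World frame = base frame: x ahead of the robot, y to its left, z up, the work surface at z = 0. Lengths are in m, angles in rad, forces in N, time in s.
With the tool pointing down it reaches from about 0.425 to 0.875 m from the base axis. Payload 4.7 kg.
Tool frame: the origin (TCP) lies midway between the tips of the shut fingers; the grasp point (between the pads) lies 19 mm behind it; z points along the fingers, y is the line along which they close (so a half turn about z gives the same grasp; the last joint's range is limited). The gripper opens to 87 mm and grips with 3 to 60 N. Pads are 19 mm wide; open, the fingers measure 117 mm over their backs; the gripper's body (75 mm by 190 mm) begins 51 mm behind the grasp point.
Start: joints at [1.361, 0.321, -0.07, 1.45, 0.023, 1.371, -0.057], TCP at [0.144, -0.634, 0.223] pointing down, gripper open.
Joint ranges: [-2.86, 2.86], [-0.3, 2.09], [-1.38, 1.24], [0.06, 2.45], [-1.56, 4.7], [0.09, 2.05], [-2.69, 2.69]. Speed limits (rad/s): [2.57, 2.57, 3.14, 3.14, 3.14, 3.14, 3.14].

## Interface

Orientations are given as a rotation vector (axis times angle).
In Python, from bench import ctrl, get_image, calibration gives the robot as it stands.
- The arm moves only by the tool apply_moves, never from a script. Its arguments are lists of equal length, an entry for each row: "dp": the shift along the tool's x, y, z in m, a list of three; "twist": the turn, a rotation vector about the tool's x, y, z in rad, a list of three; "fingers": the closure, from 0 (fully open) to 1 (shut). In form: {"dp": [[dx, dy, dz], ...], "twist": [[ax, ay, az], ...], "fingers": [fingers, ...]}. A call has 1 to 10 rows; each row shifts and turns the commanded pose from where the row before left it, along the tool's axes as they then stand; what a row does not reach is not made up. A row lasts 1/10 s, in which the tool goes at most 50 mm and 8.59 degrees, less where a joint would pass 70% of its speed; a pose out of reach is approached as far as the arm can. A call is refused whole if a number of a shift passes 0.05 or a number of a turn 0.15, either way. A call with a gripper value outside its range is refused whole. The fingers move at their own pace and stop on an object; "newtons" is the grip in N (left out, the last holds). Time passes only in rows, so rows that do not move let the fingers close. It gives the time, the measured TCP pose, the force, the opening and the grip force at its end, in the units of the state.
- ctrl.get_state(): the state, without advancing time (a new reading comes with each control period).
- get_image(name): name is "scene" or "top"; returns the picture (480x640x3 uint8, red, green, blue); there is no depth.
- calibration(name): a dict with "fx", "fy", "cx", "cy" (pixels), "eye" and "attitude" of the camera in the world. Camera axes: x right, y up, looking along -z (the intrinsics and any distortion apply to the point x, -y, -z); pixel columns grow to the right and rows downward; lengths in m; the calibration is good to about 2 mm. A picture is of the moment at which its call begins. calibration takes no time and is no camera call.
- ctrl.close_job(): hands the job in; it is judged then, once.
The state is a dict: "time": time; "joint_positions": joint angles; "qd": joint speeds; "joint_torque": joint torques, N m; "position": TCP position; "tool_rot": TCP orientation; "ft_force": force on the tool from outside, world axes, zero at the start; "torque": the same for the moment, N m; "grip_width": opening from 0.0 (shut) to 1.0 (fully open); "grip_force": force on a finger pad.
Only numpy, scipy, OpenCV 4.12 (cv2) and the standard library are available. Lean on these libraries where they do the work, as an engineer would, in place of code of your own. Each camera call takes 0.05 s, during which the arm holds its last target. There are 200 camera calls.

## Task

Push the square filter box across the worktop until its side lies flush along the metal rail, while it is still clear of the end stop; then push it along the rail until it also rests squarely against the end stop. Only push it with the fingers: do not lift or tip it, and leave the small white bottle, the petri dish and the little vial standing where they are. Finish with the hand clear of everything.

Things in the scene. Friction and masses are not known exactly. Their poses are not given: they have to be found in the camera images.
- filter_box: Loose square box of membrane filters, white with a blue lid, 92 x 92 mm and 34 mm high, 0.15 to 0.4 kg, too wide to grip. Origin at the centre of its underside; x and y axes square to its sides, z up. It starts on the robot's side of the rail, to the right of the end stop, touching neither, and turned by less than 25 degrees from square with the rail. It slides on the worktop with moderate friction and turns if pushed off its middle.
- rail: Fixed straight aluminium bar lying on the worktop beyond the box, 300 mm long, 14 mm thick, 24 mm high. Origin at worktop height on the face toward the robot, half-way along. Its y axis runs along the bar (to the robot's left, turned a little), its x axis points away from the robot, square to that face; the bar fills x = 0 to +14 mm. The box belongs on the -x side, its centre ending 46 mm from the face.
- end_stop: Fixed aluminium block clamped on the rail near its left part, standing square off the rail toward the robot: 85 mm long along the rail's -x, 16 mm thick along +y, 24 mm high; over the rail it carries a 7 mm plate (top at 31 mm) with a black clamp knob, 18 mm wide, top 46 mm above the worktop. Origin at worktop height where the block's right-hand (-y) face meets the rail's face; axes parallel to the rail's. The box ends on its -y side, centre 46 mm from that face.
- white_bottle: Bystander: small white plastic screw-cap bottle, 37 mm in diameter, 74 mm high, on the robot's side, near the end stop's free end. Origin at the centre of its underside. Must not be disturbed.
- petri: Bystander: clear flat petri dish, 95 mm across, 15 mm high, lying to the right of the box. Origin at the centre of its underside. Must not be disturbed.
- vial: Bystander: small clear glass vial with a black cap, 23 mm in diameter, 48 mm high, standing behind the rail. Origin at the centre of its underside. Must not be disturbed.
Things that resemble listed ones, but are neither listed nor needed, are in the scene too. What is shaped like the end_stop but pink is not meant.

How it is judged:
On the way:
1. the box lies flush along the rail while still clear of the end stop (more than 10 mm) (x of filter_box in the frame of rail above -0.05 m and angle between the x axis of filter_box and the x axis of rail, either way round below 0.07 rad and y of filter_box in the frame of end_stop below -0.056 m), for 0.1 s.
At the end, for the whole second after the job is handed in: The box lies flat and at rest on the worktop, its centre 43 to 50 mm from the rail's face and from the end stop's face (46 is touching), square to the rail within 0.05 rad (x of filter_box in the frame of rail between -0.05 and -0.043 m and y of filter_box in the frame of end_stop between -0.05 and -0.043 m and angle between the x axis of filter_box and the x axis of rail, either way round below 0.05 rad and height (world z) of filter_box below 0.003 m and angle between filter_box's own z axis and vertical below 0.03 rad and linear speed of filter_box below 0.01 m/s).
It fails at once if the box is lifted or tipped (underside centre over 8 mm up, or tilted more than 0.15 rad) (height (world z) of filter_box above 0.008 m or angle between filter_box's own z axis and vertical above 0.15 rad).
It fails at once if the white bottle, petri dish or vial is moved more than 10 mm or tipped (distance of any of white_bottle, petri, vial from where it was at the start of the episode above 0.01 m or angle between any of white_bottle, vial's own z axis and vertical above 0.2 rad).
It also fails if it takes over 45 s, if anything falls off the work surface, if the arm or the gripper's body presses on something with over 40 N, if the wrist force passes 120 N, or if a joint passes its speed limit or range.

## Working session

There is one attempt and no reset: what is moved stays moved. The work goes in short steps, Python scripts to look and compute and a tool call to move; the robot and the scene stay as the last step left them, time stands still between calls to the robot, and variables do not carry over. Pictures are saved under pics/ and viewed, at most 10 in all, crops included, and the job is handed in when it is done.

Besides the shell and the picture viewer there is one more tool, called as name(argument=value, ...) on one line, values as JSON. apply_moves: Moves the arm, as the interface text tells. Its arguments: {"type":"object","properties":{"dp":{"type":"array"},"twist":{"type":"array"},"fingers":{"type":"array"},"newtons":{"type":"number"}},"required":["dp","twist","fingers"]}

```bash
mkdir -p pics; ls; python3 - <<'E'
from bench import ctrl,get_image,calibration
import cv2
for n in("scene","top"):
    cv2.imwrite(f"pics/{n}0.png",get_image(n)[:,:,::-1]); print(n,calibration(n))
s=ctrl.get_state(); print(s)
E
```

```text
pics
scene {'fx': 490.99119632135785, 'fy': 490.99119632135785, 'cx': 317.6882944108553, 'cy': 238.3149100758606, 'eye': array([0.26410458, 0.28764809, 0.67726952]), 'attitude': array([ 0.24165108, -0.92612979, -2.43473583])}
top {'fx': 499.53606977608825, 'fy': 499.53606977608825, 'cx': 319.0292928353431, 'cy': 231.34419386773882, 'eye': array([ 0.41549226, -0.16428728,  0.93354369]), 'attitude': array([ 0.12573947, -0.11750908, -1.54934395])}
{'time': 0.1, 'joint_positions': array([ 1.3610973 ,  0.32175532, -0.07010329,  1.45155877,  0.02262053,
        1.37080866, -0.05687542]), 'qd': array([-4.00973703e-05, -3.61828919e-04, -7.66945873e-04, -2.36583788e-03,
       -3.23242362e-04, -2.70108424e-04,  1.61928875e-03]), 'joint_torque': array([-1.56715614e-04, -4.92566121e+01, -4.05678023e-01, -3.13399494e+01,
       -6.40360638e-02,  3.95180297e-02,  1.04259839e-04]), 'position': array([ 0.14410306, -0.63331   ,  0.22156396]), 'tool_rot': array([-3.12022559e+00, -3.50733698e-01,  4.73877231e-04]), 'ft_force': array([0.60428697, 0.30870759, 0.07534969]), 'torque': array([-0.01900682, -0.0065012 , -0.01417823]), 'grip_force': 0.0, 'grip_width': 1.0006615921982607}
```

View pics/top0.png

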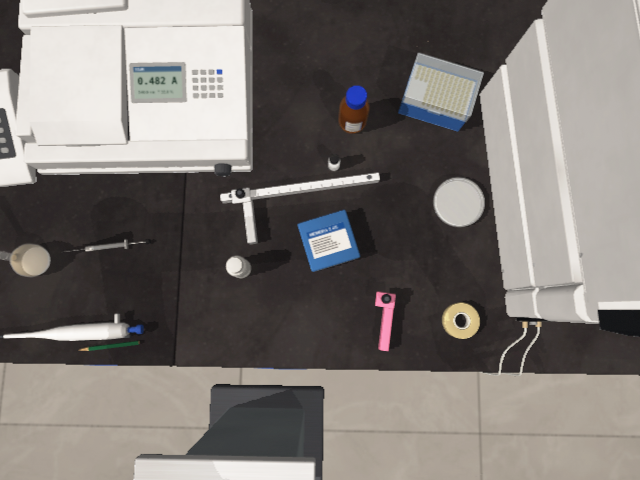

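View pics/scene0.png

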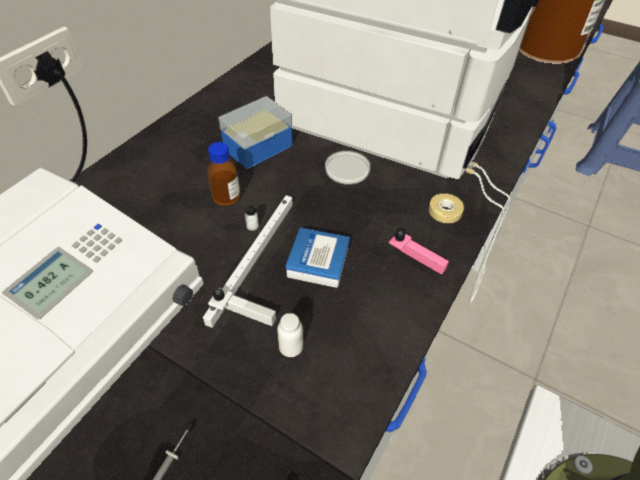

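```bash
cat > h.py <<'E'
import numpy as np,cv2
from scipy.spatial.transform import Rotation as R
from bench import ctrl,get_image,calibration
def ray(n,uv,z):
    c=calibration(n); uv=np.atleast_2d(uv).astype(float)
    d=np.c_[(uv[:,0]-c['cx'])/c['fx'],-(uv[:,1]-c['cy'])/c['fy'],-np.ones(len(uv))]
    d=R.from_rotvec(c['attitude']).apply(d); e=c['eye']
    return (e+d*((z-e[2])/d[:,2])[:,None])[:,:2]
def proj(n,P):
    c=calibration(n); p=R.from_rotvec(c['attitude']).inv().apply(np.atleast_2d(P)-c['eye'])
    return np.c_[c['cx']-c['fx']*p[:,0]/p[:,2],c['cy']+c['fy']*p[:,1]/p[:,2]]
def box(n,im):
    hsv=cv2.cvtColor(im,cv2.COLOR_RGB2HSV); m=cv2.inRange(hsv,(95,110,60),(125,255,255))
    if n=="top": m[:205]=0; m[300:]=0; m[:,:230]=0; m[:,400:]=0
    else: m[:220]=0; m[300:]=0; m[:,:200]=0; m[:,380:]=0
    c=max(cv2.findContours(m,0,1)[0],key=cv2.contourArea)
    return cv2.convexHull(c)[:,0]
E
python3 - <<'E'
from h import *
im=cv2.imread("pics/top0.png")[:,:,::-1].copy(); sc=cv2.imread("pics/scene0.png")[:,:,::-1].copy()
for n,i in(("top",im),("scene",sc)):
    h=box(n,i); w=ray(n,h,0.034).astype(np.float32); r=cv2.minAreaRect(w)
    print(n,cv2.contourArea(h),r)
cv2.imwrite("pics/crop0.png",cv2.resize(im[145:295,205:405,::-1],None,fx=4,fy=4,interpolation=cv2.INTER_CUBIC))
cv2.imwrite("pics/crops0.png",cv2.resize(sc[180:330,195:355,::-1],None,fx=4,fy=4,interpolation=cv2.INTER_CUBIC))
E
```

```text
top 2567.0 ((0.5407477617263794, -0.17526373267173767), (0.0928097516298294, 0.09304358065128326), 18.114286422729492)
scene 2372.5 ((0.5372800827026367, -0.17346195876598358), (0.09285080432891846, 0.09847554564476013), 17.862213134765625)
```

View pics/crop0.png

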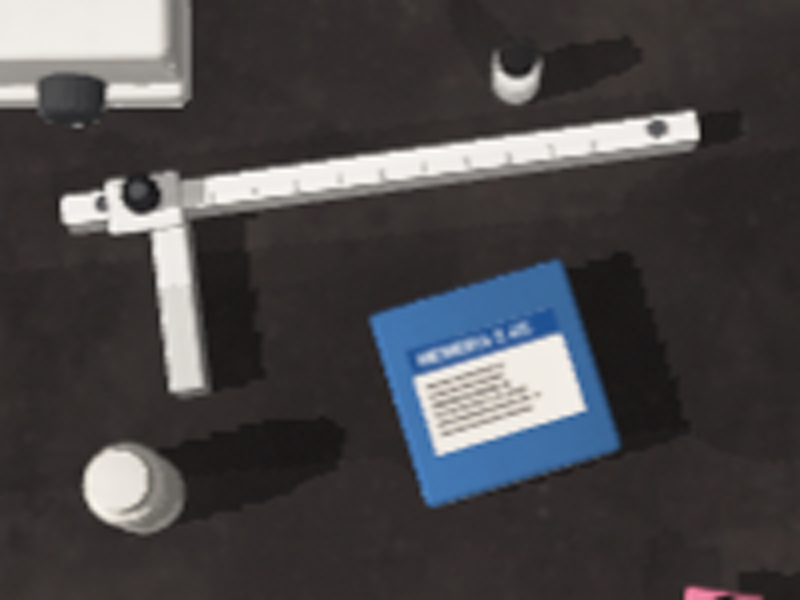

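View pics/crops0.png

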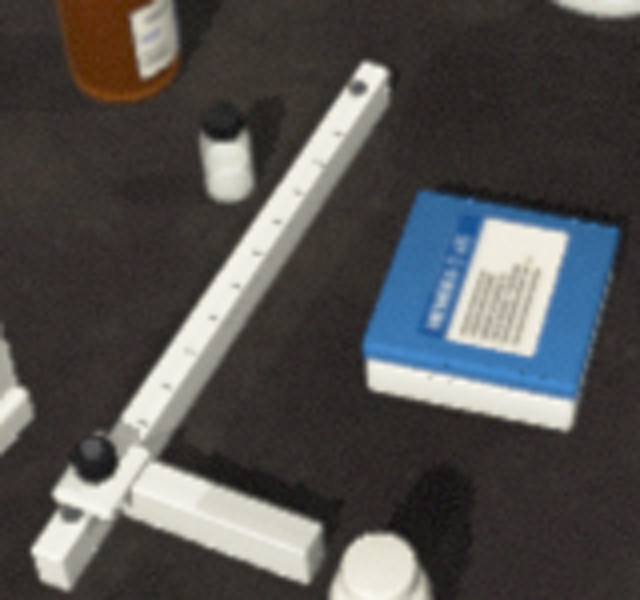

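```bash
python3 - <<'E'
from h import *
T=lambda p:np.array(p)/4+[205,145]-.375
S=lambda p:np.array(p)/4+[195,180]-.375
def show(n,l,w): 
    d=w[1]-w[0]; print(n,l,w.round(4).tolist(),"dir",round(np.degrees(np.arctan2(d[1],d[0])),2),"len",np.linalg.norm(d).round(4))
show("top","railface",ray("top",T([(697,142),(205,207)]),.024))
show("top","railback",ray("top",T([(695,112),(205,180)]),.024))
show("top","stop",ray("top",T([(207,388),(187,228)]),.024))
show("scene","railface",ray("scene",S([(384,82),(150,432)]),.024))
show("scene","stop",ray("scene",S([(322,525),(160,462)]),.024))
show("top","bottle cap",ray("top",T([(85,485),(150,485)]),.074)); show("top","bottle base",ray("top",T([(140,530),(185,495)]),0))
print("petri",ray("top",[(459,202),(434,202),(484,202)],.015)); print("pink",ray("top",[(385,295),(385,350)],.02))
# column profiles of the rail in top picture
im=cv2.imread("pics/top0.png",0)
for u in(270,300,330,360): print(u,im[170:205,u].tolist())
for v in(215,225,235): print(v,im[v,238:266].tolist())
E
```

```text
top railface [[0.6568, -0.2684], [0.6217, -0.0393]] dir 98.72 len 0.2319
top railback [[0.6713, -0.2675], [0.6346, -0.0388]] dir 99.12 len 0.2317
top stop [[0.5366, -0.0434], [0.6116, -0.0313]] dir 9.21 len 0.0759
scene railface [[0.6527, -0.2613], [0.6189, -0.0413]] dir 98.73 len 0.2226
scene stop [[0.5344, -0.0423], [0.6063, -0.0319]] dir 8.29 len 0.0726
top bottle cap [[0.4869, 0.001], [0.4874, -0.0271]] dir -88.97 len 0.028
top bottle base [[0.4725, -0.0115], [0.4892, -0.0318]] dir -50.62 len 0.0263
petri [[ 0.61960391 -0.4197072 ]
 [ 0.61878287 -0.3728457 ]
 [ 0.62042464 -0.46655035]]
pink [[ 0.44370416 -0.27995333]
 [ 0.34632136 -0.27975248]]
270 [47, 49, 47, 48, 48, 50, 51, 50, 50, 49, 48, 43, 43, 44, 45, 46, 61, 147, 242, 239, 239, 238, 241, 240, 206, 144, 134, 83, 56, 56, 56, 56, 57, 56, 56]
300 [48, 48, 48, 48, 50, 49, 49, 46, 43, 43, 46, 45, 70, 162, 242, 240, 237, 209, 193, 191, 179, 130, 132, 79, 53, 52, 49, 47, 46, 46, 46, 48, 50, 50, 44]
330 [70, 54, 52, 51, 51, 52, 50, 49, 75, 167, 240, 239, 238, 235, 237, 231, 167, 140, 127, 65, 54, 56, 55, 55, 53, 54, 53, 54, 55, 54, 52, 48, 49, 48, 48]
360 [48, 48, 49, 47, 71, 164, 239, 238, 238, 237, 240, 234, 159, 138, 127, 62, 54, 53, 52, 52, 53, 51, 51, 50, 49, 47, 46, 46, 43, 44, 45, 44, 45, 44, 44]
215 [45, 47, 50, 49, 48, 47, 190, 239, 236, 234, 231, 233, 234, 230, 189, 95, 61, 27, 27, 28, 27, 28, 27, 28, 26, 27, 27, 26]
225 [48, 49, 48, 48, 50, 49, 49, 174, 225, 217, 217, 216, 215, 216, 218, 180, 104, 71, 27, 26, 25, 26, 26, 27, 26, 27, 24, 25]
235 [51, 51, 50, 48, 49, 49, 49, 48, 136, 200, 217, 217, 216, 215, 217, 219, 187, 114, 74, 37, 27, 26, 26, 27, 26, 27, 28, 28]
```

Candidates: end stop is the white block at (250,220), not the pink one at (385,320). The rail is the white bar from (221,198) to (380,177). The box is the blue lid at (328,240), not the blue tip box at (440,92). The bottle is the white cap at (237,266), not the amber one. In the 4x crop the stop stands on the rail with a black knob, and the box measures 93 x 93 mm. The rail is at 8.8°, the box at 18°, and the rail/stop corner is near (0.620, -0.030).

apply_moves(dp=[[0,0,0],[0.02,-0.028,0],[0.02,-0.028,0],[0.02,-0.028,0],[0.02,-0.028,0],[0.02,-0.028,0],[0.02,-0.028,0],[0.02,-0.028,0],[0.03,-0.025,0],[0.03,-0.025,0]], twist=[[0,0,0.07],[0,0,0],[0,0,0],[0,0,0],[0,0,0],[0,0,0],[0,0,0],[0,0,0],[0,0,0],[0,0,0]], fingers=[0.5,0.5,0.5,0.5,0.5,0.5,0.5,0.5,0.5,0.5])

```text
time: 1.1
position: [0.3045, -0.3587, 0.2223]
tool_rot: [3.132, 0.24, -0.001]
ft_force: [-0.2, -0.6, -0.6]
grip_width: 0.504
grip_force: 0.0
```

apply_moves(dp=[[0.03,-0.025,0],[0.03,-0.025,0],[0.03,-0.025,0],[0.03,-0.025,0.02],[0.03,-0.025,0.03],[0.03,-0.025,0.03],[0,0,0.03],[0,0,0]], twist=[[0,0,0],[0,0,0],[0,0,0],[0,0,0],[0,0,0],[0,0,0],[0,0,0],[0,0,0]], fingers=[0.5,0.5,0.5,0.5,0.5,0.5,0.5,0.5])

```text
time: 1.9
position: [0.4562, -0.1818, 0.1085]
tool_rot: [-3.127, -0.246, 0.012]
ft_force: [-0.2, 0.6, -0.1]
grip_width: 0.5
grip_force: 0.0
```

apply_moves(dp=[[0,0.005,0.02],[0,0,0.025],[0,0,0.025],[0,0,0.02],[0,0,0.006],[0,0,0]], twist=[[0,0,0],[0,0,0],[0,0,0],[0,0,0],[0,0,0],[0,0,0]], fingers=[0.5,0.5,0.5,0.5,0.5,0.5])

```text
time: 2.5
position: [0.4594, -0.1901, 0.0168]
tool_rot: [3.132, 0.239, -0.001]
ft_force: [-0.1, 0.2, 0.5]
grip_width: 0.497
grip_force: 0.0
```

```bash
python3 - <<'E'
from h import *
im=get_image("scene"); cv2.imwrite("pics/s1.png",im[:,:,::-1])
h=box("scene",im); print(cv2.minAreaRect(ray("scene",h,0.034).astype(np.float32)),ctrl.get_state()["position"])
E
```

```text
((0.5419939160346985, -0.1719329059123993), (0.0827612355351448, 0.09868831187486649), 17.682859420776367) [ 0.46019232 -0.19016241  0.01757903]
```

View pics/s1.png

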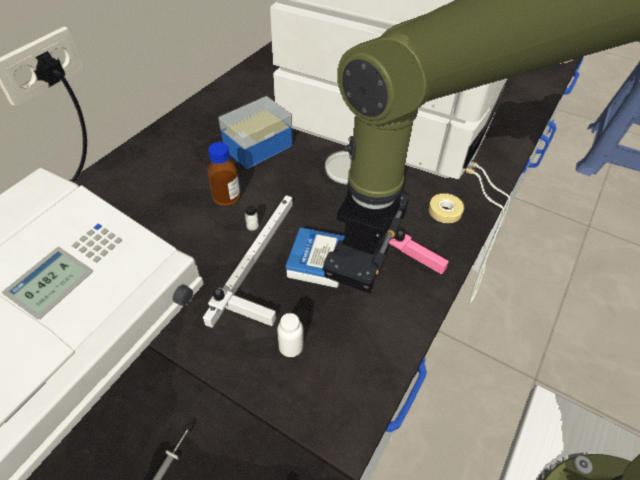

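The picture shows the hand behind the box (blue lid about (315,250)), and everything else still standing. Pushing toward the rail.

apply_moves(dp=[[0.004,0,0.003],[0.006,0,0],[0.006,0,0],[0.006,0,0],[0.006,0,0],[0.006,0,0],[0.006,0,0],[0.006,0,0],[0.006,0,0],[0.006,0,0]], twist=[[0,0,0],[0,0,0],[0,0,0],[0,0,0],[0,0,0],[0,0,0],[0,0,0],[0,0,0],[0,0,0],[0,0,0]], fingers=[0.5,0.5,0.5,0.5,0.5,0.5,0.5,0.5,0.5,0.5])

```text
time: 3.55
position: [0.5177, -0.1804, 0.0134]
tool_rot: [3.132, 0.241, 0.0]
ft_force: [-1.4, -0.7, -1.4]
grip_width: 0.499
grip_force: 0.6
```

apply_moves(dp=[[0.005,0,0],[0.004,0,0],[0.003,0,0],[0.003,0,0],[0,0,0]], twist=[[0,0,0],[0,0,0],[0,0,0],[0,0,0],[0,0,0]], fingers=[0.5,0.5,0.5,0.5,0.5])

```text
time: 4.05
position: [0.5327, -0.1779, 0.0137]
tool_rot: [3.132, 0.242, 0.001]
ft_force: [0.3, -0.3, -0.3]
grip_width: 0.5
grip_force: 0.0
```

```bash
python3 - <<'E'
from h import *
im=get_image("scene"); cv2.imwrite("pics/s2.png",cv2.resize(im[170:360,190:430,::-1],None,fx=3,fy=3))
print({k:v for k,v in ctrl.get_state().items() if k in("position","ft_force","time")})
E
```

```text
{'time': 4.1, 'position': array([ 0.5326566 , -0.17792722,  0.01375355]), 'ft_force': array([ 0.36085336, -0.58897051, -0.53357139])}
```

View pics/s2.png

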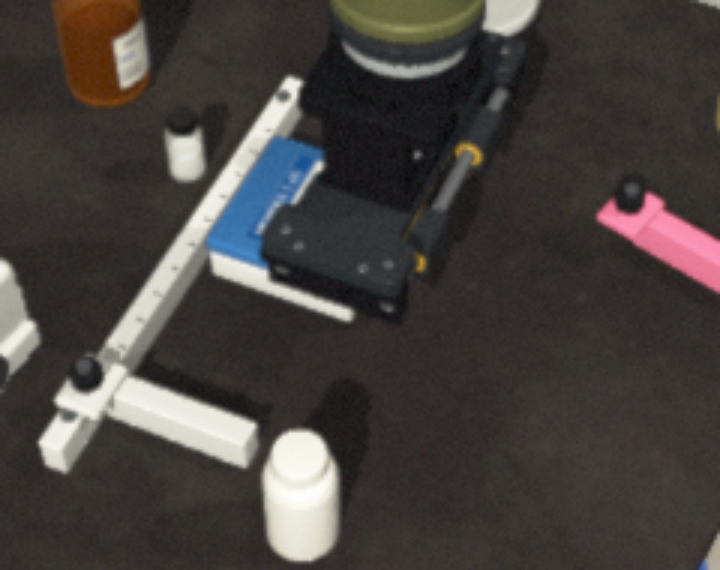

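The crop shows the box nearly parallel to the rail, with its front edge a few mm short. The stop and bottle are untouched. Creeping until the force rises.

apply_moves(dp=[[0.002,0,0],[0.002,0,0],[0.002,0,0],[0,0,0]], twist=[[0,0,0],[0,0,0],[0,0,0],[0,0,0]], fingers=[0.5,0.5,0.5,0.5])

```text
time: 4.5
position: [0.5382, -0.1773, 0.0136]
tool_rot: [3.132, 0.241, 0.0]
ft_force: [-1.3, -1.1, 0.7]
grip_width: 0.5
grip_force: 0.8
```

apply_moves(dp=[[0.001,0,0],[0.001,0,0],[0,0,0]], twist=[[0,0,0],[0,0,0],[0,0,0]], fingers=[0.5,0.5,0.5])

```text
time: 4.8
position: [0.5382, -0.1772, 0.0133]
tool_rot: [3.132, 0.241, -0.006]
ft_force: [-5.7, -0.6, 4.5]
grip_width: 0.502
grip_force: 3.1
```

apply_moves(dp=[[0.001,0,0],[0,0,0],[-0.01,0,0],[-0.02,0,0],[-0.01,0,-0.03],[0,0,-0.04],[0,0.025,-0.03],[0,0.025,0],[0,0.025,0],[0,0.025,0]], twist=[[0,0,0],[0,0,0],[0,0,0],[0,0,0],[0,0,0],[0,0,0],[0,0,0],[0,0,0],[0,0,0],[0,0,0]], fingers=[0.5,0.5,0.5,0.5,0.5,0.5,0.5,0.5,0.5,0.5])

```text
time: 5.8
position: [0.5176, -0.2826, 0.1142]
tool_rot: [3.131, 0.242, 0.004]
ft_force: [-0.2, 0.3, 0.2]
grip_width: 0.5
grip_force: 0.0
```

apply_moves(dp=[[0,0.02,0],[0,0,0],[0,0,0],[0,0,0],[0,0,0],[0,0,0],[0,0,0],[0,0,0],[0,0,0],[0,0,0]], twist=[[0,0,-0.14],[0,0,-0.14],[0,0,-0.14],[0,0,-0.14],[0,0,-0.14],[0,0,-0.14],[0,0,-0.14],[0,0,-0.14],[0,0,-0.14],[0,0,-0.14]], fingers=[0.5,0.5,0.5,0.5,0.5,0.5,0.5,0.5,0.5,0.5])

```text
time: 6.8
position: [0.5205, -0.3012, 0.1137]
tool_rot: [2.232, 2.208, 0.002]
ft_force: [0.2, 0.2, -0.6]
grip_width: 0.498
grip_force: 0.0
```

```bash
python3 - <<'E'
from h import *
im=get_image("scene"); cv2.imwrite("pics/s3.png",cv2.resize(im[170:360,190:430,::-1],None,fx=3,fy=3))
t=get_image("top"); cv2.imwrite("pics/t3.png",t[:,:,::-1])
for n,i in(("scene",im),("top",t)): h=box(n,i); print(n,cv2.minAreaRect(ray(n,h,0.034).astype(np.float32)))
print({k:v for k,v in ctrl.get_state().items() if k in("position","ft_force","time","tool_rot","joint_positions")})
E
```

```text
scene ((0.5919930338859558, -0.17267552018165588), (0.09215577691793442, 0.09729476273059845), 8.608209609985352)
top ((0.5810772180557251, -0.17604801058769226), (0.06137950345873833, 0.09336729347705841), 8.42751407623291)
{'time': 6.9, 'joint_positions': array([ 1.06356319,  0.37731467, -0.70924785,  1.69095654,  0.26281613,
        1.16956707,  0.26950774]), 'position': array([ 0.52026424, -0.30118078,  0.11356643]), 'tool_rot': array([2.23867798e+00, 2.20241031e+00, 2.14012554e-03]), 'ft_force': array([ 0.11948728, -0.46444288, -0.82198658])}
```

View pics/s3.png

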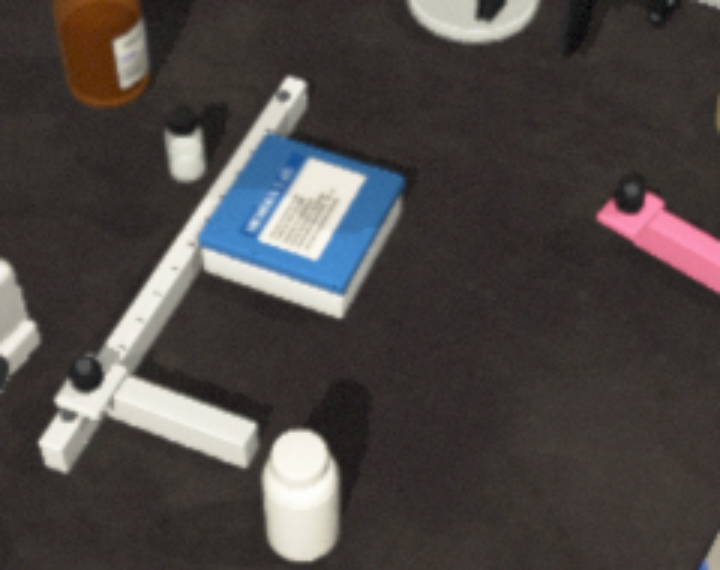

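The crop shows the box flush along the rail, which runs (280,95) to (110,350), well clear of the stop. The petri dish and bottle are unmoved. The box is 46 mm from the face at 8.6°. Now moving to its right side.

apply_moves(dp=[[0,0,0],[0,0,0],[0.012,0.023,0],[0.012,0.023,0],[0.011,0.023,0],[0,0.023,0],[0,0,0]], twist=[[0,0,-0.085],[0,0,-0.085],[0,0,0],[0,0,0],[0,0,0],[0,0,0],[0,0,0]], fingers=[0.5,0.5,0.5,0.5,0.5,0.5,0.5])

```text
time: 7.6
position: [0.6085, -0.2501, 0.1137]
tool_rot: [2.044, 2.384, 0.006]
ft_force: [-0.0, 0.2, -0.0]
grip_width: 0.503
grip_force: 0.0
```

```bash
python3 - <<'E'
from h import *
s=ctrl.get_state(); p=s['position'][:2]-[.620,-.030]; a=np.radians(8.7); ex=np.array([np.cos(a),np.sin(a)]); ey=np.array([-ex[1],ex[0]])
M=R.from_rotvec(s['tool_rot']).as_matrix()
print(p@ex,p@ey,s['position'],np.degrees(np.arctan2(M[1,0],M[0,0])),M[:,2])
E
```

```text
-0.04467724583286612 -0.21579474088061107 [ 0.60847811 -0.2500697   0.1137072 ] 98.79066594888391 [ 0.00364479  0.00177594 -0.99999178]
```

apply_moves(dp=[[0,-0.003,0.025],[0,0,0.025],[0,0,0.025],[0,0,0.018],[0,0,0.006],[0,0,0]], twist=[[0,0,0],[0,0,0],[0,0,0],[0,0,0],[0,0,0],[0,0,0]], fingers=[0.5,0.5,0.5,0.5,0.5,0.5])

```text
time: 8.2
position: [0.6018, -0.2533, 0.0139]
tool_rot: [-2.046, -2.383, 0.001]
ft_force: [0.3, -0.6, 0.3]
grip_width: 0.498
grip_force: 0.0
```

apply_moves(dp=[[0.006,0,0],[0.006,0,0],[0.006,0,0],[0.006,0,0],[0.006,0,0],[0.006,0,0],[0.006,0,0],[0.006,0,0],[0.006,0,0],[0.006,0,0]], twist=[[0,0,0],[0,0,0],[0,0,0],[0,0,0],[0,0,0],[0,0,0],[0,0,0],[0,0,0],[0,0,0],[0,0,0]], fingers=[0.5,0.5,0.5,0.5,0.5,0.5,0.5,0.5,0.5,0.5])

```text
time: 9.2
position: [0.5931, -0.1935, 0.0145]
tool_rot: [-2.045, -2.385, 0.0]
ft_force: [0.9, -2.0, 2.1]
grip_width: 0.498
grip_force: 1.2
```

```bash
python3 - <<'E'
from h import *
s=ctrl.get_state(); p=s['position'][:2]-[.620,-.030]; a=np.radians(8.7); ex=np.array([np.cos(a),np.sin(a)]); ey=np.array([-ex[1],ex[0]])
print(p@ex,p@ey,s['position'],s['ft_force'])
im=get_image("scene"); cv2.imwrite("pics/s4.png",cv2.resize(im[170:360,190:430,::-1],None,fx=3,fy=3))
E
```

```text
-0.05134591917588341 -0.15750619841114666 [ 0.59306939 -0.19346054  0.01450446] [ 0.90343236 -1.98785131  2.08662917]
```

View pics/s4.png

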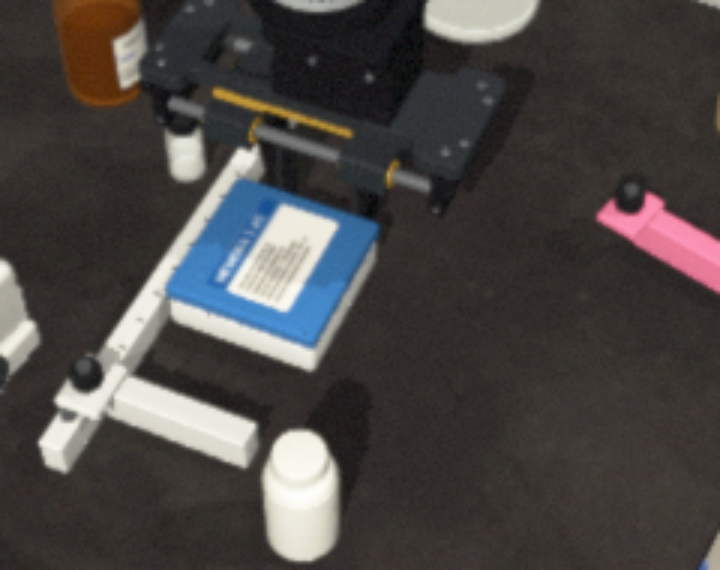

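The crop shows the box sliding along the rail and still flush, with both fingers on its right face. Continuing toward the stop.

apply_moves(dp=[[0.006,0,0],[0.006,0,0],[0.006,0,0],[0.006,0,0],[0.006,0,0],[0.006,0,0],[0.005,0,0],[0.004,0,0],[0.003,0,0],[0.002,0,0]], twist=[[0,0,0],[0,0,0],[0,0,0],[0,0,0],[0,0,0],[0,0,0],[0,0,0],[0,0,0],[0,0,0],[0,0,0]], fingers=[0.5,0.5,0.5,0.5,0.5,0.5,0.5,0.5,0.5,0.5])

```text
time: 10.25
position: [0.5854, -0.1441, 0.0144]
tool_rot: [-2.045, -2.385, 0.0]
ft_force: [-0.0, -1.5, -0.8]
grip_width: 0.501
grip_force: 0.8
```

apply_moves(dp=[[0.002,0,0],[0.002,0,0],[0,0,0]], twist=[[0,0,0],[0,0,0],[0,0,0]], fingers=[0.5,0.5,0.5])

```text
time: 10.55
position: [0.5851, -0.1411, 0.0145]
tool_rot: [2.045, 2.384, -0.001]
ft_force: [0.9, -2.2, -1.8]
grip_width: 0.505
grip_force: 1.3
```

apply_moves(dp=[[0.001,0,0],[0.001,0,0],[0.001,0,0],[0,0,0]], twist=[[0,0,0],[0,0,0],[0,0,0],[0,0,0]], fingers=[0.5,0.5,0.5,0.5])

```text
time: 10.95
position: [0.585, -0.1409, 0.0148]
tool_rot: [2.045, 2.381, -0.004]
ft_force: [1.2, -6.9, -0.9]
grip_width: 0.498
grip_force: 3.8
```

apply_moves(dp=[[0.001,0,0],[0.001,0,0],[0,0,0]], twist=[[0,0,0],[0,0,0],[0,0,0]], fingers=[0.5,0.5,0.5])

```text
time: 11.25
position: [0.585, -0.141, 0.015]
tool_rot: [2.044, 2.378, -0.006]
ft_force: [3.0, -10.7, -1.2]
grip_width: 0.494
grip_force: 5.3
```

Stalled at 11 N, so the box is against the stop. Backing off, lifting and checking.

apply_moves(dp=[[-0.004,0,0],[-0.01,0,0],[-0.02,0,0],[-0.02,0,0],[0,0,-0.03],[0,0,-0.04],[0,0,-0.04],[-0.025,0,-0.03],[-0.025,0,0],[-0.03,0,0]], twist=[[0,0,0],[0,0,0],[0,0,0],[0,0,0],[0,0,0],[0,0,0],[0,0,0],[0,0,0],[0,0,0],[0,0,0]], fingers=[0.5,0.5,0.5,0.5,0.5,0.5,0.5,0.5,0.5,0.5])

```text
time: 12.25
position: [0.6057, -0.2684, 0.1564]
tool_rot: [2.042, 2.385, 0.002]
ft_force: [0.6, 0.0, 0.7]
grip_width: 0.499
grip_force: 0.0
```

```bash
python3 - <<'E'
from h import *
t=get_image("top"); im=get_image("scene")
a=np.radians(8.7); ex=np.array([np.cos(a),np.sin(a)]); ey=np.array([-ex[1],ex[0]])
t2=t.copy()
for n,i in(("scene",im),("top",t)):
    hsv=cv2.cvtColor(i,cv2.COLOR_RGB2HSV); m=cv2.inRange(hsv,(95,110,60),(125,255,255))
    u,v=proj(n,[.5816,-.0825,.034])[0].astype(int); k=np.zeros_like(m); k[v-50:v+50,u-50:u+50]=255
    c=max(cv2.findContours(m&k,0,1)[0],key=cv2.contourArea)
    r=cv2.minAreaRect(ray(n,c[:,0],.034).astype(np.float32)); p=np.array(r[0])-[.620,-.030]
    print(n,r,"rail frame",p@ex,p@ey)
s=ctrl.get_state(); print(s['position'],s['time'])
T=cv2.resize(t[145:295,205:405,::-1],None,fx=2,fy=2,interpolation=2); S=cv2.resize(im[180:380,185:375,::-1],None,fx=2,fy=2,interpolation=2)
T=cv2.copyMakeBorder(T,0,100,0,0,0); cv2.imwrite("pics/f.png",np.hstack([T,S]))
E
```

```text
scene ((0.5768038630485535, -0.08136675506830215), (0.09319623559713364, 0.09697536379098892), 8.511153221130371) rail frame -0.05046889481532497 -0.044241840263428624
top ((0.5812436938285828, -0.08287085592746735), (0.09138543903827667, 0.09218443185091019), 8.693517684936523) rail frame -0.04630766076049285 -0.04640020721340319
[ 0.60374878 -0.2747713   0.15403099] 12.35
```

View pics/f.png

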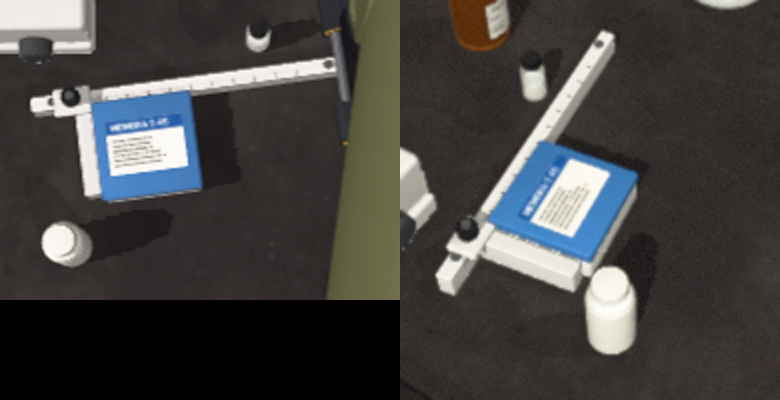

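The top crop (left half) and scene crop (right half) show the box in the corner of rail and stop. The bottle, vial and dish are standing where they were. The top view gives 46.3 mm from the rail and 46.4 mm from the stop at 8.7°, and the scene view agrees within 2 mm. The hand is clear.

apply_moves(dp=[[0,0,-0.02],[0,0,0],[0,0,0],[0,0,0]], twist=[[0,0,0],[0,0,0],[0,0,0],[0,0,0]], fingers=[0.5,0.5,0.5,0.5])

```text
time: 12.75
position: [0.6043, -0.2674, 0.1737]
tool_rot: [-2.043, -2.385, 0.0]
ft_force: [0.5, 0.6, 0.0]
grip_width: 0.497
grip_force: 0.0
```

```bash
python3 -c "
from bench import ctrl
print(ctrl.close_job())"
```

```text
the job is handed in; nothing more can be done
None
```

I pushed the filter box flush to the rail, then along it until it sat squarely against the end stop (about 46 mm from both faces in the top view). The bystanders look undisturbed, and I handed the job in at about 13 s with the hand clear; no verdict was returned.

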